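Lay out the empanada table

TASK

Lay out the empanada table: stand the ramekin midway between the orange press and the pie tin, in line with their centres, with its wooden lid centred on top, and stand the steel cutter in the middle of the pie tin. Put the glass measuring cup behind the ramekin (square to the press-tin row, on the side away from the robot) with a gap of about 3 cm between their round walls, and the salt shaker in the same row on the other side of the press from the tin, about 3 cm from the press's rim. Everything must stand upright; leave the pepper mill, the jar and the wooden spoon where they are.

Things in the scene. Friction and masses are not known exactly. Their poses are not given: they have to be found in the camera images.
- press: Orange plastic empanada press, open flat, fixed: round dish 136 mm across, rim 18 mm high, hinge bar across it along its y axis, flat handle tabs (13 mm high) on its +x and -x sides reaching 100 mm from the centre. Origin: centre of the underside. Its y axis is the row line: the tin's centre lies on it, 255-270 mm away at +y or -y. Its +x points away from the robot (within 0.15 rad of world x).
- tin: Round aluminium pie tin, fixed to the table: 136 mm across the rolled rim, 24 mm high, flaring walls, flat inner floor 100 mm across and 4 mm above the table. Origin: centre of the underside.
- ramekin: Loose white ceramic ramekin, an open round pot with a fluted side, 62 to 64 mm outside diameter, 42 mm high, wall 4 mm, about 0.14 kg. Origin: centre of the underside; z up.
- lid: Loose pale wooden lid of the ramekin: flat disc 68 mm across and 8 mm thick, plain flat underside, with a round knob 22 mm across standing 24 mm above the disc (32 mm overall), about 0.05 kg. Origin: centre of the underside; z up. It simply rests on the ramekin's rim.
- cup: Loose glass measuring cup, open, round, 58 to 60 mm outside diameter, 70 mm high, wall 3 mm, about 0.16 kg. A loop handle on its +y side reaches 58 mm from the axis (8 mm thick, between 14 and 62 mm high); a small spout lip on its -y side at the rim. Origin: centre of the underside on the cup's axis (handle not counted); z up.
- cutter: Loose plain steel pastry cutter: an upright open tube, 50 mm outside diameter, 50 mm high, wall 2.5 mm, about 0.06 kg; same either way up. Origin: centre of the underside; z up.
- shaker: Loose salt shaker: white ceramic cylinder 42 mm in diameter with a domed steel cap, 72 mm high overall (straight-sided up to 52 mm), about 0.12 kg. Origin: centre of the underside; z up.
- mill: Bystander: turned wooden pepper mill, 54 mm across, 150 mm high, standing beyond the work. Origin: centre of the underside.
- jar: Bystander: glass jar with a steel cap, 68 mm across, 100 mm high, standing beyond the work. Origin: centre of the underside.
- spoon: Bystander: wooden spoon 200 mm long lying flat near the robot's left side. Origin: underside near its middle; x along the spoon.
Not all that is in view belongs to the job. What is shaped like the cutter but green or red is not meant.

How it is judged:
By the outcome, as a careful person would: the job done as asked, in the order asked, and still so for the second after the job is handed in, with the robot touching nothing.
It also fails if it takes over 138 s, if anything falls off the work surface, if the arm or the gripper's body presses on something with over 40 N, if the wrist force passes 120 N, or if a joint passes its speed limit or range.

ROBOT

A 6-joint arm with a two-finger parallel gripper is mounted at the origin on the work surface. World frame = base frame: x ahead of the robot, y to its left, z up, the work surface at z = 0. Lengths are in m, angles in rad, forces in N, time in s.
With the tool pointing down it reaches from about 0.275 to 0.725 m from the base axis. Payload 5.6 kg.
Tool frame: the origin (TCP) lies at the very end of the fingers, on their centre line; the grasp point (between the pads) lies 19 mm behind it; z points along the fingers, y is the line along which they close (so a half turn about z gives the same grasp; the last joint's range is limited). The gripper opens to 85 mm and grips with 20 to 120 N. Pads are 22 mm wide; open, the fingers measure 114 mm over their backs; the gripper's body (76 mm by 85 mm) begins 54 mm behind the grasp point. The pads swing forward as they close: fully open they stand 13 mm farther back than shut.
Start: joints at [-1.059, 0.255, 0.108, 0, -1.424, -0.285], TCP at [0.124, -0.536, 0.231] pointing down, gripper open.
Joint ranges: [-2.95, 2.95], [-1.21, 1.97], [-1.09, 1.5], [-2.87, 1.71], [-2.94, -0.07], [-3.05, 3.05]. Speed limits (rad/s): [2.57, 2.57, 3.14, 3.14, 3.14, 3.14].

INTERFACE

Orientations are given as a 3x3 rotation matrix whose columns are the frame's x, y, z axes.
In Python, from rig import bot gives the robot as it stands. The module is installed in compiled form; this text tells all that it offers.
- The arm moves only by the tool jog_arm, never from a script. Its argument "motion" is a list of rows, each a list of 3 entries, a list of its own where there are three numbers: the closure, from 0 (fully open) to 1 (shut), then the shift along the tool's x, y, z in m, then the turn, a rotation vector about the tool's x, y, z in degrees. A call has 1 to 20 rows; each row shifts and turns the commanded pose from where the row before left it, along the tool's axes as they then stand; what a row does not reach is not made up. A row lasts 1/12 s, in which the tool goes at most 41.7 mm and 7.16 degrees, less where a joint would pass 70% of its speed; a pose out of reach is approached as far as the arm can. A call with a gripper value outside its range is refused whole. The fingers move at their own pace and stop on an object; "grip_force" is the grip in N (left out, the last holds). Time passes only in rows, so rows that do not move let the fingers close. It gives the time, the measured TCP pose, the force, the opening and the grip force at its end, in the units of the state.
- bot.get_obs(): the state, without advancing time (a new reading comes with each control period).
- bot.snapshot(name): name is "side" or "top"; returns a dict with "color" (480x640x3 uint8, red, green, blue), "vfov" (degrees; the focal length in pixels is half the picture's height over the tangent of half this angle, whatever the lens; pixels are square), "cx", "cy" (the principal point, pixels), "eye" and "attitude" of the camera in the world. Camera axes: x right, y down, z forward; pixel columns grow to the right and rows downward; lengths in m; the calibration is good to about 2 mm. A picture is of the moment at which its call begins. There is no depth.
- bot.sign_off(): hands the job in; it is judged then, once.
The state is a dict: "time": time; "q": joint angles; "qvel": joint speeds; "effort": joint torques, N m; "ee_pos": TCP position; "ee_rot": TCP orientation; "ft_force": force on the tool from outside, world axes, zero at the start; "moment": the same for the moment, N m; "opening": opening from 0.0 (shut) to 1.0 (fully open); "finger_force": force on a finger pad.
Only numpy, scipy, OpenCV 4.12 (cv2) and the standard library are available. Lean on these libraries where they do the work, as an engineer would, in place of code of your own. Each camera call takes 0.05 s, during which the arm holds its last target. There are 200 camera calls.

## Working session

There is one attempt and no reset: what is moved stays moved. The work goes in short steps, Python scripts to look and compute and a tool call to move; the robot and the scene stay as the last step left them, time stands still between calls to the robot, and variables do not carry over. Pictures are saved under pics/ and viewed, at most 14 in all, crops included, and the job is handed in when it is done.

Besides the shell and the picture viewer there is one more tool, called in YAML: its name, and indented under it one key for each argument. jog_arm: Moves the arm, as the interface text tells. Its arguments: {"type":"object","properties":{"motion":{"type":"array"},"grip_force":{"type":"number"}},"required":["motion"]}

```bash
mkdir -p pics; python3 - <<'E'
from rig import bot
import cv2,numpy as np
o=bot.get_obs()
for k in ("time","ee_pos","ee_rot","opening","ft_force"): print(k,o[k])
for n in("side","top"):
    s=bot.snapshot(n); cv2.imwrite(f"pics/{n}0.png",s["color"][:,:,::-1])
    print(n,{k:np.round(v,4).tolist() for k,v in s.items() if k!="color"})
E
```

```text
time 0.0
ee_pos [ 0.12362021 -0.53541365  0.2303949 ]
ee_rot [[-9.74401504e-01 -2.24814324e-01 -4.78946441e-04]
 [-2.24814828e-01  9.74399752e-01  1.84825905e-03]
 [ 5.11701840e-05  1.90862066e-03 -9.99998177e-01]]
opening 0.9950568082204982
ft_force [-0.48420445 -0.01982519  0.05257873]
side {'vfov': 53.4533, 'cx': 310.0131, 'cy': 234.105, 'eye': [0.3633, 0.7157, 0.6285], 'attitude': [[-0.9789, -0.1175, 0.1671], [-0.2037, 0.6247, -0.7538], [-0.0158, -0.772, -0.6355]]}
top {'vfov': 52.2287, 'cx': 313.9066, 'cy': 242.7306, 'eye': [0.3497, -0.0005, 1.1999], 'attitude': [[0.0022, -0.9899, 0.142], [-0.9999, 0.0002, 0.0171], [-0.017, -0.142, -0.9897]]}
```

View pics/side0.png

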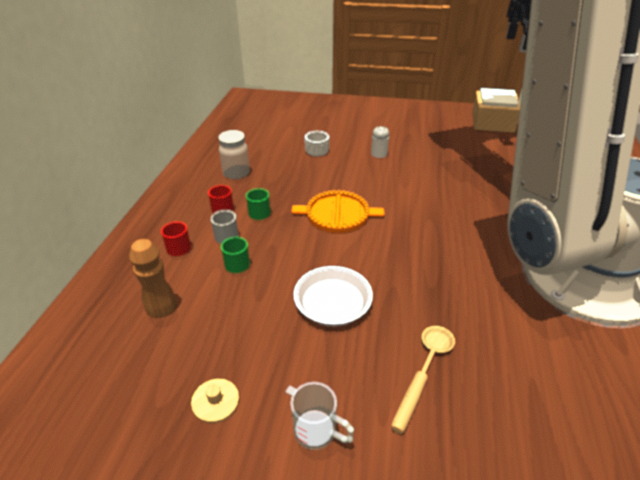

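View pics/top0.png

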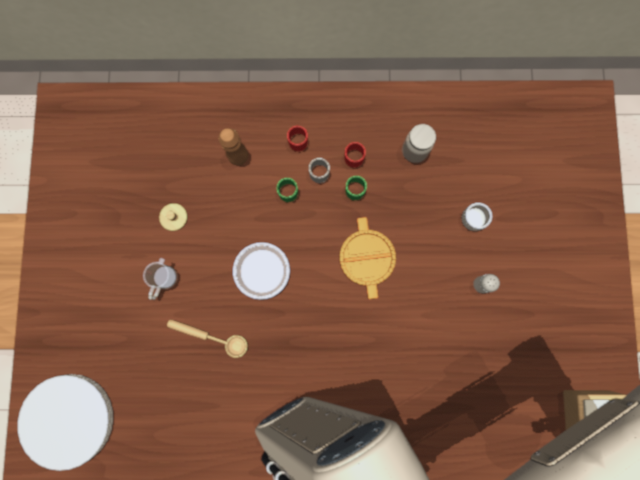

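The pictures show, in the top view: press (368,258), tin (262,271), steel cutter (319,170) among red and green decoys, ramekin (478,217), shaker (488,284), lid (173,217), cup (160,277) with its handle toward (155,295). The side view shows the same things. Next I measure them all by masks and rays.

```bash
cat > h.py <<'E'
import cv2,numpy as np
from scipy.optimize import least_squares
def rays(s,uv):
    f=240/np.tan(np.radians(s["vfov"]/2)); uv=np.atleast_2d(uv).astype(float)
    d=np.c_[(uv[:,0]-s["cx"])/f,(uv[:,1]-s["cy"])/f,np.ones(len(uv))]
    return d@np.array(s["attitude"]).T
def plane(s,uv,z):
    d=rays(s,uv); e=np.array(s["eye"]); return (e+d*((z-e[2])/d[:,2])[:,None])[:,:2]
def meet(pairs):
    "least-squares meeting of rays [(s,uv)..] -> point, residual"
    A=np.zeros((3,3));b=np.zeros(3);L=[]
    for s,uv in pairs:
        d=rays(s,uv)[0]; d/=np.linalg.norm(d); P=np.eye(3)-np.outer(d,d); A+=P;b+=P@s["eye"];L.append((P,s["eye"]))
    p=np.linalg.solve(A,b); return p,max(np.linalg.norm(P@(p-e)) for P,e in L)
def circ(p,r=None,sc=.002):
    "robust circle fit"
    c0=p.mean(0)
    if r: return least_squares(lambda c:np.hypot(*(p-c).T)-r,c0,loss="soft_l1",f_scale=sc).x
    return least_squares(lambda c:np.hypot(*(p-c[:2]).T)-c[2],[*c0,.04],loss="soft_l1",f_scale=sc).x
def masks(s):
    hsv=cv2.cvtColor(s["color"],cv2.COLOR_RGB2HSV); H,S,V=cv2.split(hsv)
    return {"grey":((S<105)&(V>60)).astype(np.uint8),"orange":((H>10)&(H<28)&(S>150)&(V>160)).astype(np.uint8),
            "pale":((H>15)&(H<35)&(S>60)&(V>150)).astype(np.uint8)}
def blobs(m,amin=60):
    n,l,st,c=cv2.connectedComponentsWithStats(m)
    return [(i,st[i].tolist(),c[i].round(1).tolist()) for i in range(1,n) if amin<st[i][4]<9000],l
E
python3 - <<'E'
from rig import bot
from h import *
for n in("side","top"):
    s=bot.snapshot(n); 
    for k,m in masks(s).items():
        for b in blobs(m)[0]: print(n,k,b)
s1=bot.snapshot("top")["color"]; s2=bot.snapshot("side")["color"]
def crop(a,x,y,w,h,k): return cv2.resize(a[y:y+h,x:x+w],(w*k,h*k),interpolation=cv2.INTER_CUBIC)
a=np.vstack([np.hstack([crop(s1,135,195,65,110,4),crop(s1,285,120,65,110,4),crop(s1,455,195,65,110,4)]) ])
cv2.imwrite("pics/c1.png",a[:,:,::-1])
b=np.hstack([crop(s2,180,370,190,90,2),crop(s2,170,180,110,90,2),crop(s2,290,115,100,90,2)])
cv2.imwrite("pics/c2.png",b[:,:,::-1])
E
```

```text
side grey (8, [371, 126, 18, 32, 490], [379.8, 141.5])
side grey (9, [218, 129, 32, 50, 1238], [233.3, 153.7])
side grey (10, [304, 130, 26, 26, 582], [316.5, 142.4])
side grey (11, [210, 210, 29, 34, 697], [223.9, 224.6])
side grey (14, [293, 265, 81, 62, 3886], [332.6, 295.2])
side grey (16, [434, 336, 13, 12, 82], [439.2, 342.3])
side grey (19, [193, 380, 44, 40, 1063], [214.4, 400.3])
side grey (20, [285, 381, 69, 68, 2983], [316.6, 415.2])
side grey (22, [396, 393, 18, 33, 85], [403.6, 411.1])
side orange (1, [344, 1, 106, 8, 276], [398.6, 4.8])
side orange (102, [291, 189, 94, 41, 2378], [337.5, 208.9])
side orange (148, [130, 238, 22, 25, 410], [139.7, 249.7])
side orange (411, [390, 354, 39, 74, 144], [406.8, 391.3])
side pale (9, [69, 0, 81, 106, 2422], [107.7, 43.0])
side pale (19, [231, 0, 102, 94, 8205], [286.2, 43.7])
side pale (274, [50, 54, 24, 17, 94], [61.0, 62.3])
side pale (351, [188, 67, 30, 54, 442], [204.0, 95.0])
side pale (404, [55, 77, 60, 67, 761], [84.2, 111.9])
side pale (418, [40, 81, 18, 26, 112], [46.6, 95.3])
side pale (448, [476, 90, 44, 20, 265], [49
[... 1033 characters left out ...]
21, [232, 242, 59, 58, 2730], [260.9, 270.5])
top grey (22, [142, 257, 35, 43, 925], [158.4, 277.4])
top grey (23, [473, 274, 27, 20, 429], [486.3, 283.3])
top grey (24, [168, 321, 79, 37, 675], [216.0, 339.2])
top grey (25, [0, 349, 15, 131, 1232], [4.8, 400.6])
top grey (26, [637, 351, 3, 28, 63], [638.3, 362.6])
top grey (27, [17, 374, 97, 98, 7411], [64.5, 421.7])
top grey (28, [505, 385, 135, 95, 7435], [592.5, 443.9])
top orange (6, [343, 233, 53, 31, 264], [370.2, 251.7])
top pale (1, [159, 203, 28, 28, 603], [172.4, 216.5])
top pale (2, [340, 218, 56, 81, 2705], [367.4, 257.4])
top pale (3, [167, 320, 80, 38, 785], [214.2, 338.6])
top pale (4, [579, 395, 47, 23, 218], [598.2, 398.3])
```

View pics/c1.png

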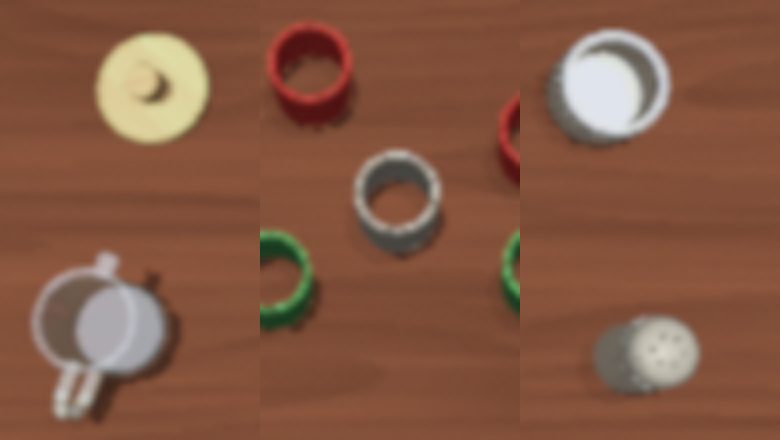

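Crop: cup rim circle centre at about (84,320) of the crop, spout (106,262), handle (68,410); cutter rim (397,193); ramekin rim (615,83); shaker cap (667,351); lid (152,88).

View pics/c2.png

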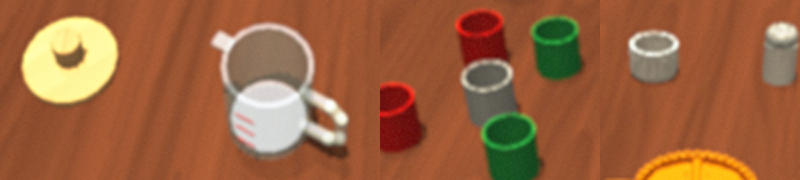

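```bash
python3 - <<'E'
from rig import bot
from h import *
S={n:bot.snapshot(n) for n in("side","top")}
def cont(n,k,p):
    m=masks(S[n])[k]; m=cv2.morphologyEx(m,cv2.MORPH_CLOSE,np.ones((3,3)))
    n_,l=cv2.connectedComponents(m); x,y=p; l0=l[y-3:y+4,x-3:x+4]; i=np.bincount(l0[l0>0]).argmax()
    c=max(cv2.findContours((l==i).astype(np.uint8),cv2.RETR_EXTERNAL,cv2.CHAIN_APPROX_NONE)[0],key=len)
    return c[:,0]
for n,p,t in(("top",(350,245),(262,243)),("side",(320,215),(300,290))):
    s=S[n]
    w=plane(s,cont(n,"pale" if n=="top" else "orange",p),.018); c=w.mean(0)
    w2=w
    for _ in range(8):
        r=w2-c; w2=w[(np.hypot(*(w-c).T)<.076)]; c=circ(w2,.068,.001)
    far=w[np.hypot(*(w-c).T)>.088]-c
    a=far[far[:,0]>0].mean(0)-far[far[:,0]<0].mean(0)
    w3=plane(s,cont(n,"grey",t),.024); ct=circ(w3,None,.001)
    print(n,"press",c,circ(w2,None,.001),"x-axis ang",np.arctan2(a[1],a[0]),"tin",ct,"row",ct[:2]-c,np.hypot(*(ct[:2]-c)), "row perp ang",np.arctan2(*(ct[:2]-c)[[0,1]]))
# lid disc
for n,p in(("top",(165,216)),("side",(205,405))):
    print("lid",n,circ(plane(S[n],cont(n,"pale",p),.008),None,.001))
E
```

```text
top press [ 0.48432668 -0.10970405] [ 0.48433511 -0.10975541  0.0671719 ] x-axis ang 0.12415827115013897 tin [0.45142475 0.14759845 0.07014151] row [-0.03290193  0.2573025 ] 0.25939760261454353 row perp ang -0.1271823696825756
side press [ 0.48393759 -0.10628416] [ 0.48402691 -0.10702925  0.07143403] x-axis ang 0.1475415185706988 tin [0.45106536 0.14918811 0.07011441] row [-0.03287224  0.25547227] 0.25757845889590053 row perp ang -0.12796928020008044
lid top [0.58681132 0.37258875 0.03432707]
lid side [0.58574634 0.372594   0.03446814]
```

Side crop: cup rim centre (267,65), cutter rim (488,78), ramekin rim (654,46), shaker cap (781,36), lid knob (68,42).

```bash
python3 - <<'E'
from rig import bot
from h import *
s,t=bot.snapshot("side"),bot.snapshot("top")
def T(x,y,x0,ox,oy): return ((x-x0+.5)/4-.5+ox,(y+.5)/4-.5+oy)
def D(x,y,x0,ox,oy): return ((x-x0+.5)/2-.5+ox,(y+.5)/2-.5+oy)
for n,a,b,h in(("cup",T(84,320,0,135,195),D(267,65,0,180,370),.07),("cutter",T(397,193,260,285,120),D(488,78,380,170,180),.05),
 ("ram",T(615,83,520,455,195),D(654,46,600,290,115),.042),("shaker",T(667,351,520,455,195),D(781,36,600,290,115),.062),("knob",T(143,82,0,135,195),D(68,36,0,180,370),.032)):
    p,r=meet([(t,a),(s,b)]); print(n,p.round(4),"res",round(r,4),"top@h",plane(t,a,h)[0].round(4),"side@h",plane(s,b,h)[0].round(4))
a=plane(t,T(106,262,0,135,195),.068)[0];b=plane(t,T(67,412,0,135,195),.04)[0];print("spout",a,"handle",b)
print(plane(s,D(222,40,0,180,370),.068),plane(s,D(343,122,0,180,370),.038))
E
```

```text
cup [0.4368 0.3866 0.0698] res 0.0003 top@h [0.437  0.3866] side@h [0.4365 0.3867]
cutter [0.6987 0.0076 0.0447] res 0.001 top@h [0.6981 0.0077] side@h [0.6946 0.0141]
ram [ 0.5828 -0.3765  0.0352] res 0.0005 top@h [ 0.5819 -0.3743] side@h [ 0.5798 -0.364 ]
shaker [ 0.421  -0.3927  0.0558] res 0.0001 top@h [ 0.4205 -0.3906] side@h [ 0.4205 -0.3806]
knob [0.5848 0.3701 0.0328] res 0.0005 top@h [0.5855 0.3704] side@h [0.5846 0.3696]
spout [0.47111706 0.37600725] handle [0.38481639 0.4043712 ]
[[0.46965448 0.37347384]] [[0.38427235 0.39821029]]
```

Two views agree: press (0.484,-0.109), tin (0.451,0.148), row turned 0.127 rad, ramekin (0.582,-0.375), lid (0.586,0.371), cutter (0.698,0.008), cup (0.437,0.387) with its handle toward 162°, shaker (0.4205,-0.391). I align the jaws square to the row first.

jog_arm:
  motion:
    - [0,[0,0,0],[0,0,-6]]
    - [0,[0,0,0],[0,0,-6]]
    - [0,[0,0,0],[0,0,-6]]
    - [0,[0,0,0],[0,0,-6]]
    - [0,[0,0,0],[0,0,-6]]
    - [0,[0,0,0],[0,0,-6]]
    - [0,[0,0,0],[0,0,-6]]
    - [0,[0,0,0],[0,0,-6]]
    - [0,[0,0,0],[0,0,-6]]
    - [0,[0,0,0],[0,0,-6]]
    - [0,[0,0,0],[0,0,-6]]
    - [0,[0,0,0],[0,0,-6]]
    - [0,[0,0,0],[0,0,-6]]
    - [0,[0,0,0],[0,0,-6.3]]
    - [0,[0,0,0],[0,0,0]]
  grip_force: 40

```text
time: 1.75
ee_pos: [0.1237, -0.5359, 0.2313]
ee_rot: [[0.131, -0.991, 0.0], [-0.991, -0.131, -0.0], [0.0, -0.0, -1.0]]
ft_force: [0.7, 0.2, 0.3]
opening: 0.998
finger_force: 0.0
```

jog_arm:
  motion:
    - [0,[-0.00715,-0.03395,0],[0,0,0]]
    - [0,[-0.00715,-0.03395,0],[0,0,0]]
    - [0,[-0.00715,-0.03395,0],[0,0,0]]
    - [0,[-0.00715,-0.03395,0],[0,0,0]]
    - [0,[-0.00715,-0.03395,0],[0,0,0]]
    - [0,[-0.00715,-0.03395,0],[0,0,0]]
    - [0,[-0.00715,-0.03395,0],[0,0,0]]
    - [0,[-0.00715,-0.03395,0],[0,0,0]]
    - [0,[-0.00715,-0.03395,0],[0,0,0]]
    - [0,[-0.00715,-0.03395,0],[0,0,0]]
    - [0,[-0.00715,-0.03395,0],[0,0,0]]
    - [0,[-0.00715,-0.03395,0.0],[0,0,0]]
    - [0,[-0.00715,-0.03395,0.02],[0,0,0]]
    - [0,[-0.00715,-0.03395,0.03],[0,0,0]]
    - [0,[0,0,0.03],[0,0,0]]
    - [0,[0,0,0.03],[0,0,0]]
    - [0,[0,0,0.02],[0,0,0]]
    - [0,[0,0,0],[0,0,0]]
    - [0,[0,0,0],[0,0,0]]

```text
time: 3.33
ee_pos: [0.5789, -0.3773, 0.1034]
ee_rot: [[0.125, -0.992, -0.002], [-0.992, -0.125, 0.0], [-0.001, 0.002, -1.0]]
ft_force: [-0.7, -0.6, 1.5]
opening: 0.999
finger_force: 0.0
```

```bash
python3 - <<'E'
from rig import bot
from h import *
print(bot.get_obs()["ee_pos"])
t=bot.snapshot("top")["color"][160:280,400:540];s=bot.snapshot("side")["color"][60:180,240:420]
cv2.imwrite("pics/d1.png",np.hstack([cv2.resize(t,None,fx=3,fy=3),cv2.resize(s,(380,360))[:,:]])[:,:800,::-1])
E
```

```text
[ 0.57892484 -0.37728234  0.10337499]
```

View pics/d1.png

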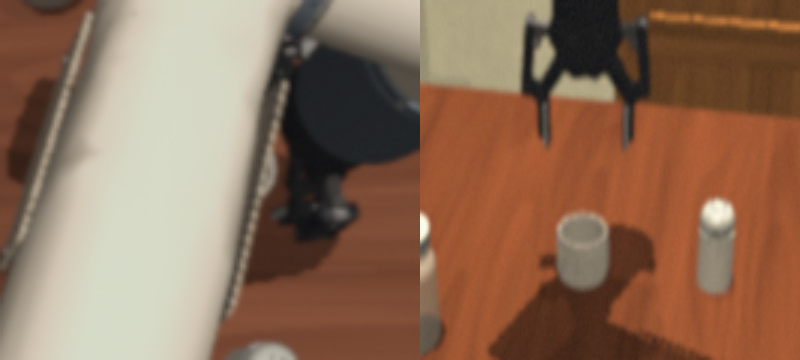

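The picture shows the open jaws hanging above the ramekin (at about (585,250) in the right panel), centred on it. I descend and grip.

jog_arm:
  motion:
    - [0,[-0.001,-0.003,0.02],[0,0,0]]
    - [0,[-0.001,0,0.025],[0,0,0]]
    - [0,[0,0,0.025],[0,0,0]]
    - [0,[0,0,0.018],[0,0,0]]
    - [0,[0,0,0.008],[0,0,0]]
    - [0,[0,0,0],[0,0,0]]
    - [1,[0,0,0],[0,0,0]]
    - [1,[0,0,0],[0,0,0]]
    - [1,[0,0,0],[0,0,0]]
    - [1,[0,0,0],[0,0,0]]
    - [1,[0,0,0],[0,0,0]]
    - [1,[0,0,0],[0,0,0]]
    - [1,[0,0,0],[0,0,0]]
    - [1,[0,0,0],[0,0,0]]

```text
time: 4.6
ee_pos: [0.5838, -0.3759, 0.011]
ee_rot: [[0.127, -0.992, 0.004], [-0.992, -0.127, -0.003], [0.003, -0.004, -1.0]]
ft_force: [-0.1, 1.1, 6.9]
opening: 0.704
finger_force: 44.0
```

jog_arm:
  motion:
    - [1,[0,0,-0.01],[0,0,0]]
    - [1,[0,0,-0.02],[0,0,0]]
    - [1,[0,0,-0.03],[0,0,0]]
    - [1,[-0.0153,0.0025,-0.02],[0,0,0]]
    - [1,[-0.0313,0.005,0],[0,0,0]]
    - [1,[-0.0313,0.005,0],[0,0,0]]
    - [1,[-0.0313,0.005,0],[0,0,0]]
    - [1,[-0.0313,0.005,0],[0,0,0]]
    - [1,[-0.0313,0.005,0],[0,0,0]]
    - [1,[-0.0313,0.005,0],[0,0,0]]
    - [1,[-0.0313,0.005,0],[0,0,0]]
    - [1,[-0.0313,0.005,0],[0,0,0]]
    - [1,[-0.0313,0.005,0],[0,0,0]]
    - [1,[-0.0313,0.005,0],[0,0,0]]
    - [1,[-0.0313,0.005,0],[0,0,0]]
    - [1,[-0.0313,0.005,0],[0,0,0]]
    - [1,[-0.016,0.0025,0],[0,0,0]]
    - [1,[0,0,0.02],[0,0,0]]
    - [1,[0,0,0],[0,0,0]]
    - [1,[0,0,0],[0,0,0]]

```text
time: 6.27
ee_pos: [0.4653, 0.0202, 0.0681]
ee_rot: [[0.127, -0.992, -0.002], [-0.992, -0.127, -0.001], [0.0, 0.002, -1.0]]
ft_force: [0.6, -1.1, -0.7]
opening: 0.703
finger_force: 43.8
```

```bash
python3 - <<'E'
from rig import bot
from h import *
o=bot.get_obs();print(o["ee_pos"],o["ft_force"])
t=bot.snapshot("top")["color"][200:320,220:410];s=bot.snapshot("side")["color"][150:330,260:400]
cv2.imwrite("pics/d2.png",np.hstack([cv2.resize(t,(456,360)),cv2.resize(s,(340,437))[:360]])[:,:,::-1])
E
```

```text
[0.46527465 0.02021773 0.06809165] [ 0.63570966 -1.14658581 -0.67914197]
```

View pics/d2.png

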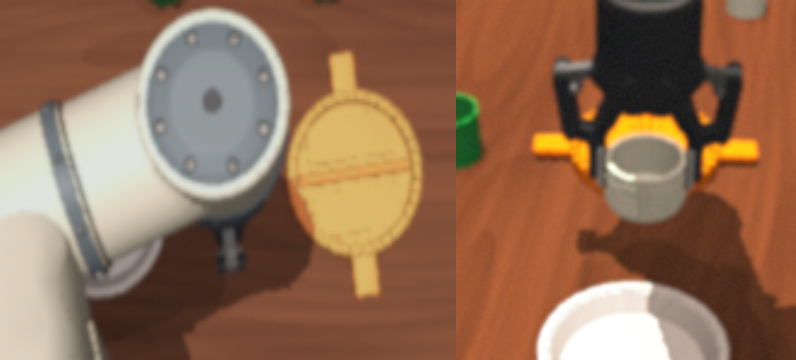

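The ramekin hangs upright in the jaws between press and tin. I lower it and let go.

jog_arm:
  motion:
    - [1,[0.0008,-0.0024,0.015],[0,0,0]]
    - [1,[0,0,0.02],[0,0,0]]
    - [1,[0,0,0.013],[0,0,0]]
    - [1,[0,0,0.006],[0,0,0]]
    - [1,[0,0,0.0025],[0,0,0]]
    - [1,[0,0,0],[0,0,0]]
    - [1,[0,0,0],[0,0,0]]

```text
time: 6.95
ee_pos: [0.4693, 0.0199, 0.0124]
ee_rot: [[0.127, -0.992, 0.002], [-0.992, -0.127, 0.0], [-0.0, -0.002, -1.0]]
ft_force: [-0.3, 0.3, -0.4]
opening: 0.701
finger_force: 44.0
```

jog_arm:
  motion:
    - [1,[0,0.001,0],[0,0,0]]
    - [1,[0,0,0.0012],[0,0,0]]
    - [1,[0,0,0],[0,0,0]]
    - [1,[0,0,0],[0,0,0]]

```text
time: 7.28
ee_pos: [0.4681, 0.02, 0.011]
ee_rot: [[0.127, -0.992, 0.001], [-0.992, -0.127, 0.0], [-0.0, -0.001, -1.0]]
ft_force: [-1.3, 0.3, 3.9]
opening: 0.707
finger_force: 44.3
```

```bash
python3 - <<'E'
from rig import bot
from h import *
for i in range(4):
    o=bot.get_obs();print(o["time"],o["ee_pos"],o["ft_force"],o["qvel"].round(3) if hasattr(o["qvel"],"round") else o["qvel"]); bot.snapshot("top")
E
```

```text
7.2833 [0.46807728 0.02000639 0.01103589] [-1.34827774  0.30653677  3.89892148] [ 0.001  0.002  0.     0.001 -0.     0.   ]
7.3333 [0.46807447 0.02001786 0.01102805] [-0.73296186  0.4824456   4.38266734] [ 0.    -0.     0.     0.001 -0.001  0.   ]
7.3833 [0.46806641 0.02001794 0.01101591] [-1.76870844  0.69970509  4.66078804] [-0.002  0.001 -0.    -0.    -0.     0.001]
7.4333 [0.46805679 0.01999351 0.01102059] [-1.25361262  0.73277818  6.40403466] [ 0.    -0.    -0.    -0.002  0.001 -0.   ]
```

jog_arm:
  motion:
    - [0,[0,0,0],[0,0,0]]
    - [0,[0,0,0],[0,0,0]]
    - [0,[0,0,0],[0,0,0]]
    - [0,[0,0,0],[0,0,0]]
    - [0,[0,0,-0.02],[0,0,0]]
    - [0,[0,0,-0.03],[0,0,0]]
    - [0,[0,0,-0.03],[0,0,0]]
    - [0,[0,0,-0.03],[0,0,0]]
    - [0,[-0.0303,-0.0147,0],[0,0,0]]
    - [0,[-0.0303,-0.0147,0],[0,0,0]]
    - [0,[-0.0303,-0.0147,0],[0,0,0]]
    - [0,[-0.0303,-0.0147,0],[0,0,0]]
    - [0,[-0.0303,-0.0147,0],[0,0,0]]
    - [0,[-0.0303,-0.0147,0],[0,0,0]]
    - [0,[-0.0303,-0.0147,0],[0,0,0]]
    - [0,[-0.0303,-0.0147,0],[0,0,0]]
    - [0,[-0.0303,-0.0147,0],[0,0,0]]
    - [0,[-0.0303,-0.0147,0],[0,0,0]]
    - [0,[-0.0303,-0.0147,0],[0,0,0]]
    - [0,[0,0,0],[0,0,0]]

```text
time: 9.15
ee_pos: [0.5858, 0.3756, 0.1176]
ee_rot: [[0.13, -0.992, -0.001], [-0.992, -0.13, -0.001], [0.0, 0.001, -1.0]]
ft_force: [-2.4, -1.3, -1.0]
opening: 0.998
finger_force: 0.0
```

```bash
cat >> h.py <<'E'
def ring(s,c0,z,r,name,q=0.30,thr=None):
    "centre of a bright rim of radius ~r at height z near c0: rays of bright/unsaturated pixels on the plane, circle fit on the outer edge"
    hsv=cv2.cvtColor(s["color"],cv2.COLOR_RGB2HSV); m=((hsv[...,1]<105)&(hsv[...,2]>60)).astype(np.uint8)
    c=np.array(c0)
    n,l=cv2.connectedComponents(m); ys,xs=np.nonzero(m); w=plane(s,np.c_[xs,ys],z)
    k=np.hypot(*(w-c).T)<r*1.1; i=np.bincount(l[ys[k],xs[k]]).argmax()
    p=max(cv2.findContours((l==i).astype(np.uint8),cv2.RETR_EXTERNAL,cv2.CHAIN_APPROX_NONE)[0],key=len)[:,0]
    w=plane(s,p,z); v=w-np.array(s["eye"])[:2]; c=c.copy()
    for _ in range(30):  # only the far half of the contour is rim (the near half shows the wall below it)
        a=c-np.array(s["eye"])[:2]; a/=np.linalg.norm(a)+1e-9
        k=((w-c)@a>-.2*r)&(np.hypot(*(w-c).T)<1.25*r); c=circ(w[k],r,.001)
    return c
E
python3 - <<'E'
from rig import bot
from h import *
o=bot.get_obs();print(o["ee_pos"],o["ee_rot"])
t,s=bot.snapshot("top"),bot.snapshot("side")
for n,v in(("top",t),("side",s)): print(n,ring(v,(.468,.02),.042,.0315,n))
a=t["color"][200:310,220:410];b=s["color"][180:330,220:400]
cv2.imwrite("pics/d3.png",np.hstack([cv2.resize(a,(480,278)),cv2.resize(b,(320,278))])[:,:,::-1])
E
```

```text
[0.58583453 0.37558482 0.11759696] [[ 1.29917338e-01 -9.91523934e-01 -1.33201770e-03]
 [-9.91524708e-01 -1.29916544e-01 -6.66671656e-04]
 [ 4.87969767e-04  1.40734067e-03 -9.99998891e-01]]
top [0.46786709 0.021948  ]
side [0.46604648 0.02163486]
```

View pics/d3.png

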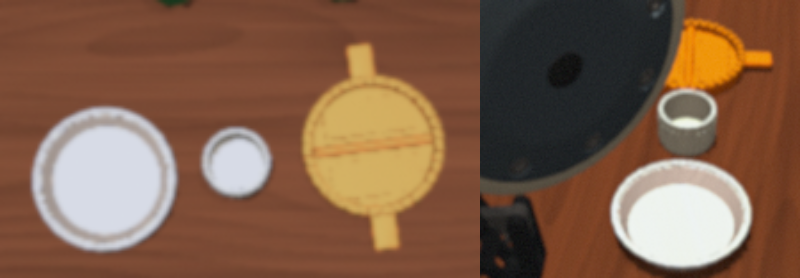

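The ramekin stands between tin and press at crop (236,162), about 2 mm toward the tin, well within reason. Now the lid's knob.

jog_arm:
  motion:
    - [0,[0.003,0,0.02],[0,0,0]]
    - [0,[0,0,0.03],[0,0,0]]
    - [0,[0,0,0.03],[0,0,0]]
    - [0,[0,0,0.015],[0,0,0]]
    - [0,[0,0,0.008],[0,0,0]]
    - [0,[0,0,0],[0,0,0]]
    - [0,[0,0,0],[0,0,0]]

```text
time: 9.83
ee_pos: [0.5865, 0.3676, 0.0184]
ee_rot: [[0.127, -0.992, 0.001], [-0.992, -0.127, 0.0], [-0.0, -0.001, -1.0]]
ft_force: [0.7, 0.3, 1.0]
opening: 1.002
finger_force: 0.0
```

jog_arm:
  motion:
    - [0,[-0.0045,0,0.004],[0,0,0]]
    - [0,[0,0,0],[0,0,0]]
    - [0.6,[0,0,0],[0,0,0]]
    - [0.6,[0,0,0],[0,0,0]]
    - [0.6,[0,0,0],[0,0,0]]
    - [1,[0,0,0],[0,0,0]]
    - [1,[0,0,0],[0,0,0]]
    - [1,[0,0,0],[0,0,0]]
    - [1,[0,0,0],[0,0,0]]
    - [1,[0,0,0],[0,0,0]]
    - [1,[0,0,0],[0,0,0]]

```text
time: 10.75
ee_pos: [0.5856, 0.3725, 0.0137]
ee_rot: [[0.127, -0.992, 0.001], [-0.992, -0.127, 0.0], [-0.0, -0.001, -1.0]]
ft_force: [-0.1, 0.6, 1.7]
opening: 0.239
finger_force: 39.4
```

jog_arm:
  motion:
    - [1,[0,0,-0.01],[0,0,0]]
    - [1,[0,0,-0.03],[0,0,0]]
    - [1,[0,0,-0.03],[0,0,0]]
    - [1,[0.0153,0.0073,-0.016],[0,0,0]]
    - [1,[0.03,0.0145,0],[0,0,0]]
    - [1,[0.03,0.0145,0],[0,0,0]]
    - [1,[0.03,0.0145,0],[0,0,0]]
    - [1,[0.03,0.0145,0],[0,0,0]]
    - [1,[0.03,0.0145,0],[0,0,0]]
    - [1,[0.03,0.0145,0],[0,0,0]]
    - [1,[0.03,0.0145,0],[0,0,0]]
    - [1,[0.03,0.0145,0],[0,0,0]]
    - [1,[0.03,0.0145,0],[0,0,0]]
    - [1,[0.03,0.0145,0],[0,0,0]]
    - [1,[0.018,0.009,0],[0,0,0]]
    - [1,[0,0,0.02],[0,0,0]]
    - [1,[0,0,0.01],[0,0,0]]
    - [1,[0,0,0],[0,0,0]]
    - [1,[0,0,0],[0,0,0]]
    - [1,[0,0,0],[0,0,0]]

```text
time: 12.42
ee_pos: [0.4684, 0.0216, 0.0702]
ee_rot: [[0.128, -0.992, 0.001], [-0.992, -0.128, 0.0], [0.0, -0.001, -1.0]]
ft_force: [0.4, -0.6, -0.1]
opening: 0.238
finger_force: 39.3
```

```bash
python3 - <<'E'
from rig import bot
from h import *
o=bot.get_obs();print(o["ee_pos"])
s=bot.snapshot("side"); b=s["color"][130:300,270:410]
cv2.imwrite("pics/d4.png",cv2.resize(b,None,fx=3,fy=3)[:,:,::-1])
E
```

```text
[0.46837973 0.0215785  0.07024678]
```

View pics/d4.png

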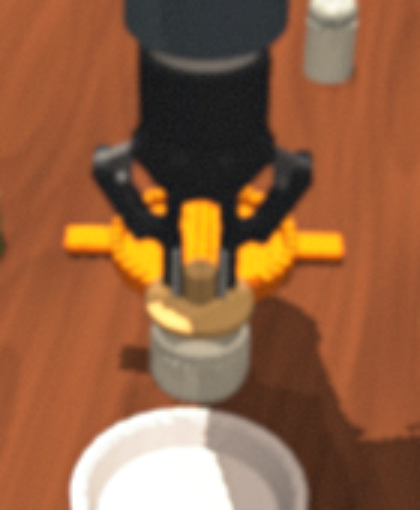

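The lid hangs centred over the ramekin, about 14 mm above the rim, slightly tilted perhaps. I lower until it touches.

jog_arm:
  motion:
    - [1,[0,0,0.007],[0,0,0]]
    - [1,[0,0,0.004],[0,0,0]]
    - [1,[0,0,0.002],[0,0,0]]
    - [1,[0,0,0.001],[0,0,0]]
    - [1,[0,0,0],[0,0,0]]
    - [1,[0,0,0],[0,0,0]]

```text
time: 12.97
ee_pos: [0.4675, 0.0213, 0.0556]
ee_rot: [[0.127, -0.992, -0.0], [-0.992, -0.127, -0.0], [0.0, 0.0, -1.0]]
ft_force: [-3.0, -0.3, 6.2]
opening: 0.239
finger_force: 39.6
```

jog_arm:
  motion:
    - [0.5,[0,0,0],[0,0,0]]
    - [0,[0,0,0],[0,0,0]]
    - [0,[0,0,0],[0,0,0]]
    - [0,[0,0,0],[0,0,0]]
    - [0,[0,0,0],[0,0,0]]
    - [0,[0,0,-0.01],[0,0,0]]
    - [0,[0,0,-0.03],[0,0,0]]
    - [0,[0,0,-0.03],[0,0,0]]
    - [0,[0,0,-0.02],[0,0,0]]
    - [0,[0.0053,-0.0284,0],[0,0,0]]
    - [0,[0.0053,-0.0284,0],[0,0,0]]
    - [0,[0.0053,-0.0284,0],[0,0,0]]
    - [0,[0.0053,-0.0284,0],[0,0,0]]
    - [0,[0.0053,-0.0284,0],[0,0,0]]
    - [0,[0.0053,-0.0284,0],[0,0,0]]
    - [0,[0.0053,-0.0284,0],[0,0,0]]
    - [0,[0.0053,-0.0284,0],[0,0,0]]
    - [0,[0,0,0],[0,0,0]]
    - [0,[0,0,0],[0,0,0]]

```text
time: 14.55
ee_pos: [0.699, 0.0079, 0.1431]
ee_rot: [[0.126, -0.992, -0.003], [-0.992, -0.126, -0.0], [-0.0, 0.003, -1.0]]
ft_force: [-1.1, -0.3, -1.2]
opening: 1.0
finger_force: 0.0
```

```bash
python3 - <<'E'
from rig import bot
from h import *
o=bot.get_obs();print(o["ee_pos"])
s=bot.snapshot("side"); b=s["color"][130:290,140:410]
m=masks(s)["pale"]; 
cv2.imwrite("pics/d5.png",cv2.resize(b,None,fx=2.8,fy=2.8)[:,:,::-1])
E
```

```text
[0.69902293 0.00790825 0.14307523]
```

View pics/d5.png

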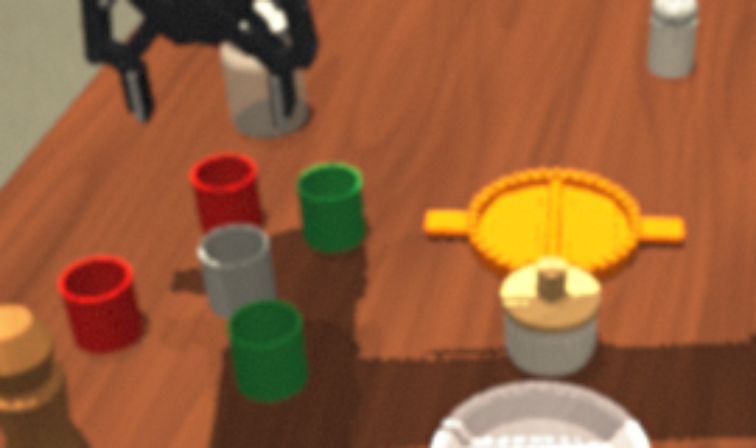

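The lid sits flat and centred on the ramekin (crop (550,295)); the jaws hang over the steel cutter (237,265), clear of the decoys. I descend.

jog_arm:
  motion:
    - [0,[0,0,0.03],[0,0,0]]
    - [0,[0,0,0.03],[0,0,0]]
    - [0,[0,0,0.03],[0,0,0]]
    - [0,[0,0,0.02],[0,0,0]]
    - [0,[0,0,0.012],[0,0,0]]
    - [0,[0,0,0.005],[0,0,0]]
    - [0,[0,0,0],[0,0,0]]
    - [0,[0,0,0],[0,0,0]]

```text
time: 15.27
ee_pos: [0.6993, 0.0082, 0.0201]
ee_rot: [[0.127, -0.992, 0.003], [-0.992, -0.127, -0.0], [0.0, -0.003, -1.0]]
ft_force: [-0.4, -0.2, 1.2]
opening: 0.998
finger_force: 0.0
```

jog_arm:
  motion:
    - [0,[0,0,0.004],[0,0,0]]
    - [0,[0,0,0],[0,0,0]]
    - [0.4,[0,0,0],[0,0,0]]
    - [0.4,[0,0,0],[0,0,0]]
    - [0.4,[0,0,0],[0,0,0]]
    - [1,[0,0,0],[0,0,0]]
    - [1,[0,0,0],[0,0,0]]
    - [1,[0,0,0],[0,0,0]]
    - [1,[0,0,0],[0,0,0]]
    - [1,[0,0,0],[0,0,0]]
  grip_force: 30

```text
time: 16.1
ee_pos: [0.6989, 0.0081, 0.0149]
ee_rot: [[0.127, -0.992, 0.001], [-0.992, -0.127, -0.0], [0.0, -0.001, -1.0]]
ft_force: [0.0, -0.0, 4.2]
opening: 0.575
finger_force: 31.4
```

jog_arm:
  motion:
    - [1,[0,0,-0.015],[0,0,0]]
    - [1,[0,0,-0.03],[0,0,0]]
    - [1,[0,0,-0.03],[0,0,0]]
    - [1,[0,0,-0.02],[0,0,0]]
    - [1,[-0.0095,0.0127,0],[0,0,0]]
    - [1,[-0.0189,0.0253,0],[0,0,0]]
    - [1,[-0.0189,0.0253,0],[0,0,0]]
    - [1,[-0.0189,0.0253,0],[0,0,0]]
    - [1,[-0.0189,0.0253,0],[0,0,0]]
    - [1,[-0.0189,0.0253,0],[0,0,0]]
    - [1,[-0.0189,0.0253,0],[0,0,0]]
    - [1,[-0.0189,0.0253,0],[0,0,0]]
    - [1,[-0.0189,0.0253,0],[0,0,0]]
    - [1,[-0.0095,0.0127,0],[0,0,0]]
    - [1,[0,0,0.02],[0,0,0]]
    - [1,[0,0,0.025],[0,0,0]]
    - [1,[0,0,0.01],[0,0,0]]
    - [1,[0,0,0],[0,0,0]]
    - [1,[0,0,0],[0,0,0]]

```text
time: 17.68
ee_pos: [0.4505, 0.1477, 0.054]
ee_rot: [[0.127, -0.992, -0.001], [-0.992, -0.127, -0.001], [0.001, 0.001, -1.0]]
ft_force: [0.4, -0.2, -0.0]
opening: 0.579
finger_force: 31.3
```

jog_arm:
  motion:
    - [1,[0,-0.0008,0.015],[0,0,0]]
    - [1,[0,0,0.012],[0,0,0]]
    - [1,[0,0,0.005],[0,0,0]]
    - [1,[0,0,0.003],[0,0,0]]
    - [1,[0,0,0],[0,0,0]]
    - [1,[0,0,0],[0,0,0]]

```text
time: 18.18
ee_pos: [0.4523, 0.1484, 0.0201]
ee_rot: [[0.127, -0.992, 0.001], [-0.992, -0.127, 0.0], [-0.0, -0.001, -1.0]]
ft_force: [0.3, 0.1, -0.2]
opening: 0.573
finger_force: 31.3
```

jog_arm:
  motion:
    - [1,[0,0,0.0015],[0,0,0]]
    - [1,[0,0,0],[0,0,0]]
    - [1,[0,0,0],[0,0,0]]
    - [0.2,[0,0,0],[0,0,0]]
    - [0.2,[0,0,0],[0,0,0]]
    - [0.2,[0,0,0],[0,0,0]]
    - [0.2,[0,0,0],[0,0,0]]
    - [0.2,[0,0,-0.01],[0,0,0]]
    - [0.2,[0,0,-0.02],[0,0,0]]
    - [0,[0,0,-0.03],[0,0,0]]
    - [0,[0,0,-0.015],[0,0,-6.52]]
    - [0,[0,0,-0.015],[0,0,-6.52]]
    - [0,[0,0,-0.015],[0,0,-6.52]]
    - [0,[0,0,-0.015],[0,0,-6.52]]
    - [0,[0,0,-0.015],[0,0,-6.52]]
    - [0,[0,0,-0.015],[0,0,-6.52]]
    - [0,[0,0,0],[0,0,-6.52]]
    - [0,[0,0,0],[0,0,-6.52]]
    - [0,[0,0,0],[0,0,-6.52]]
    - [0,[0,0,0],[0,0,-6.52]]

```text
time: 19.85
ee_pos: [0.4515, 0.1481, 0.1677]
ee_rot: [[0.955, -0.295, -0.0], [-0.295, -0.955, -0.0], [-0.0, 0.0, -1.0]]
ft_force: [0.1, -0.4, 1.2]
opening: 1.001
finger_force: 0.0
```

jog_arm:
  motion:
    - [0,[0,0,0],[0,0,0]]
    - [0,[0,0,0],[0,0,0]]

```text
time: 20.02
ee_pos: [0.4516, 0.148, 0.1677]
ee_rot: [[0.953, -0.304, -0.0], [-0.304, -0.953, -0.0], [-0.0, 0.0, -1.0]]
ft_force: [-0.6, 0.1, -0.5]
opening: 1.003
finger_force: 0.0
```

jog_arm:
  motion:
    - [0,[-0.0108,-0.0279,0],[0,0,0]]
    - [0,[-0.0108,-0.0279,0],[0,0,0]]
    - [0,[-0.0108,-0.0279,0],[0,0,0]]
    - [0,[-0.0108,-0.0279,0],[0,0,0]]
    - [0,[-0.0108,-0.0279,0],[0,0,0]]
    - [0,[-0.0108,-0.0279,0],[0,0,0]]
    - [0,[-0.0108,-0.0279,0],[0,0,0]]
    - [0,[-0.0108,-0.0279,0],[0,0,0]]
    - [0,[0,0,0.02],[0,0,0]]
    - [0,[0,0,0.02],[0,0,0]]
    - [0,[0,0,0],[0,0,0]]
    - [0,[0,0,0],[0,0,0]]

```text
time: 21.02
ee_pos: [0.4361, 0.3863, 0.127]
ee_rot: [[0.953, -0.303, -0.001], [-0.303, -0.953, -0.003], [-0.001, 0.003, -1.0]]
ft_force: [0.9, -0.3, 0.5]
opening: 0.998
finger_force: 0.0
```

```bash
python3 - <<'E'
from rig import bot
from h import *
o=bot.get_obs();print(o["ee_pos"])
s,t=bot.snapshot("side"),bot.snapshot("top"); b=s["color"][250:460,200:420]
print("cutter top",ring(t,(.452,.148),.054,.025,""),"side",ring(s,(.452,.148),.054,.025,""))
a=t["color"][200:310,215:345]
cv2.imwrite("pics/d6.png",np.hstack([cv2.resize(b,(420,400)),cv2.resize(a,(380,322))[:,:].copy() if 0 else cv2.copyMakeBorder(cv2.resize(a,(380,322)),0,78,0,0,0)])[:,:,::-1])
E
```

```text
[0.43606936 0.38628045 0.12702589]h.py:17: RuntimeWarning: Mean of empty slice.
  c0=p.mean(0)
  ret = um.true_divide(
Traceback (most recent call last):
  File "h.py", line 37, in ring
    k=((w-c)@a>-.2*r)&(np.hypot(*(w-c).T)<1.25*r); c=circ(w[k],r,.001)
                                                     ~~~~^^^^^^^^^^^^^
  File "h.py", line 18, in circ
    if r: return least_squares(lambda c:np.hypot(*(p-c).T)-r,c0,loss="soft_l1",f_scale=sc).x
                 ~~~~~~~~~~~~~^^^^^^^^^^^^^^^^^^^^^^^^^^^^^^^^^^^^^^^^^^^^^^^^^^^^^^^^^^^^
ValueError: Initial guess is outside of provided bounds
```

The cutter and tin merge in the mask, so I just look at the picture.

```bash
python3 - <<'E'
from rig import bot
from h import *
s,t=bot.snapshot("side"),bot.snapshot("top"); b=s["color"][230:460,200:420]; a=t["color"][200:310,215:345]
cv2.imwrite("pics/d6.png",np.hstack([cv2.resize(b,(383,400)),cv2.copyMakeBorder(cv2.resize(a,(390,330)),0,70,0,0,cv2.BORDER_CONSTANT)])[:,:,::-1])
E
```

```text
(no output)
```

View pics/d6.png

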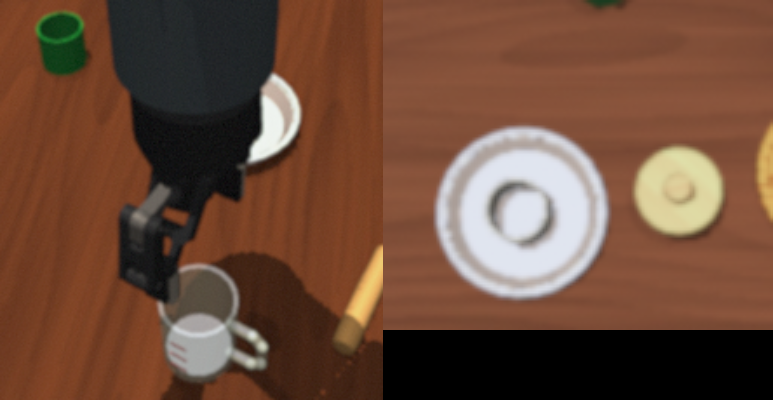

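The cutter stands in the middle of the tin ((522,212) in the right panel) and the lid is on. The jaws straddle the cup across its handle line. I descend.

jog_arm:
  motion:
    - [0,[0.001,0,0.02],[0,0,0]]
    - [0,[0,0,0.03],[0,0,0]]
    - [0,[0,0,0.03],[0,0,0]]
    - [0,[0,0,0.018],[0,0,0]]
    - [0,[0,0,0.008],[0,0,0]]
    - [0,[0,0,0],[0,0,0]]
    - [0,[0,0,0],[0,0,0]]

```text
time: 21.8
ee_pos: [0.4382, 0.3872, 0.0232]
ee_rot: [[0.954, -0.301, 0.001], [-0.301, -0.954, 0.001], [0.001, -0.002, -1.0]]
ft_force: [-0.0, 0.0, 0.3]
opening: 1.0
finger_force: 0.0
```

jog_arm:
  motion:
    - [0,[-0.001,0,0.004],[0,0,0]]
    - [0.3,[0,0,0],[0,0,0]]
    - [0.3,[0,0,0],[0,0,0]]
    - [0.5,[0,0,0],[0,0,0]]
    - [1,[0,0,0],[0,0,0]]
    - [1,[0,0,0],[0,0,0]]
    - [1,[0,0,0],[0,0,0]]
    - [1,[0,0,0],[0,0,0]]
    - [1,[0,0,0],[0,0,0]]
  grip_force: 40

```text
time: 22.55
ee_pos: [0.4369, 0.3874, 0.0189]
ee_rot: [[0.954, -0.3, 0.001], [-0.3, -0.954, 0.001], [0.001, -0.001, -1.0]]
ft_force: [-1.1, -0.4, 5.7]
opening: 0.674
finger_force: 43.0
```

jog_arm:
  motion:
    - [1,[0,0,-0.01],[0,0,0]]
    - [1,[0,0,-0.025],[0,0,0]]
    - [1,[0,0,-0.03],[0,0,0]]
    - [1,[0,0,-0.03],[0,0,3]]
    - [1,[0,0,-0.02],[0,0,6.7]]
    - [1,[0,0,-0.01],[0,0,6.7]]
    - [1,[0,0,0],[0,0,6.7]]
    - [1,[0,0,0],[0,0,6.7]]
    - [1,[0,0,0],[0,0,6.7]]
    - [1,[0,0,0],[0,0,6.7]]
    - [1,[0,0,0],[0,0,6.7]]
    - [1,[0,0,0],[0,0,6.7]]
    - [1,[0,0,0],[0,0,6.7]]
    - [1,[0,0,0],[0,0,6.7]]
    - [1,[0,0,0],[0,0,6.7]]
    - [1,[0,0,0],[0,0,6.7]]
    - [1,[0,0,0],[0,0,6.7]]
    - [1,[0,0,0],[0,0,6.7]]
    - [1,[0,0,0],[0,0,6.7]]
    - [1,[0,0,0],[0,0,6.7]]

```text
time: 24.22
ee_pos: [0.436, 0.3867, 0.1428]
ee_rot: [[-0.616, -0.788, -0.001], [-0.788, 0.616, -0.001], [0.001, 0.0, -1.0]]
ft_force: [-0.0, 1.1, -1.9]
opening: 0.673
finger_force: 43.1
```

jog_arm:
  motion:
    - [1,[0,0,0],[0,0,0]]
    - [1,[0,0,0],[0,0,0]]

```text
time: 24.38
ee_pos: [0.4362, 0.3868, 0.1428]
ee_rot: [[-0.609, -0.793, -0.001], [-0.793, 0.609, -0.0], [0.001, 0.0, -1.0]]
ft_force: [0.2, 0.5, -0.9]
opening: 0.678
finger_force: 43.1
```

jog_arm:
  motion:
    - [1,[0.0086,-0.013,0],[0,0,0]]
    - [1,[0.0172,-0.026,0],[0,0,0]]
    - [1,[0.0172,-0.026,0],[0,0,0]]
    - [1,[0.0172,-0.026,0],[0,0,0]]
    - [1,[0.0172,-0.026,0],[0,0,0]]
    - [1,[0.0172,-0.026,0],[0,0,0]]
    - [1,[0.0172,-0.026,0],[0,0,0]]
    - [1,[0.0172,-0.026,0],[0,0,0]]
    - [1,[0.0172,-0.026,0],[0,0,0]]
    - [1,[0.0172,-0.026,0],[0,0,0]]
    - [1,[0.0172,-0.026,0],[0,0,0]]
    - [1,[0.0172,-0.026,0],[0,0,0]]
    - [1,[0.0086,-0.013,0],[0,0,0]]
    - [1,[0,0,0.02],[0,0,0]]
    - [1,[0,0,0.02],[0,0,0]]
    - [1,[0,0,0],[0,0,0]]
    - [1,[0,0,0],[0,0,0]]
    - [1,[0,0,0],[0,0,0]]

```text
time: 25.88
ee_pos: [0.5576, 0.0328, 0.1041]
ee_rot: [[-0.61, -0.792, 0.001], [-0.792, 0.61, -0.0], [-0.001, -0.001, -1.0]]
ft_force: [0.2, 0.5, -1.4]
opening: 0.68
finger_force: 43.2
```

```bash
python3 - <<'E'
from rig import bot
from h import *
o=bot.get_obs();print(o["ee_pos"],o["ee_rot"])
s,t=bot.snapshot("side"),bot.snapshot("top"); b=s["color"][120:300,190:410]
cv2.imwrite("pics/d7.png",cv2.resize(b,None,fx=3,fy=3)[:,:,::-1])
E
```

```text
[0.55761702 0.03279969 0.10405917] [[-6.10134427e-01 -7.92296566e-01  1.46009678e-03]
 [-7.92297619e-01  6.10134750e-01 -2.64501463e-04]
 [-6.81292184e-04 -1.31821265e-03 -9.99998899e-01]]
```

View pics/d7.png

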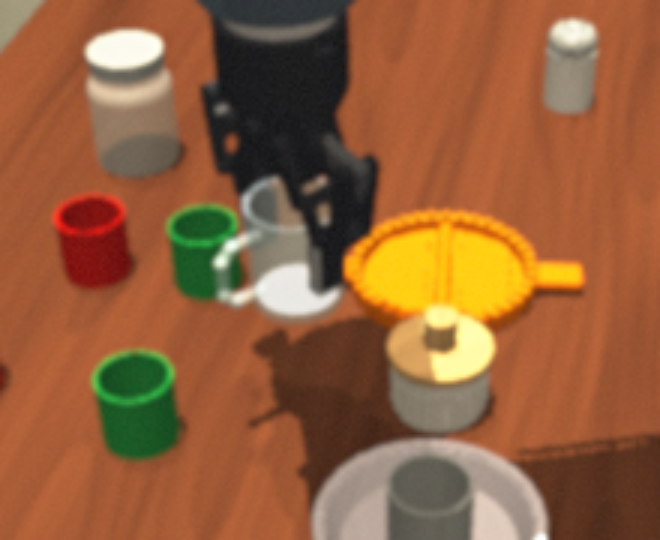

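The cup hangs upright behind the ramekin, its handle toward the back left, clear of everything. I lower it.

jog_arm:
  motion:
    - [1,[0,0,0.02],[0,0,0]]
    - [1,[0,0,0.025],[0,0,0]]
    - [1,[0,0,0.02],[0,0,0]]
    - [1,[0,0,0.01],[0,0,0]]
    - [1,[0,0,0.006],[0,0,0]]
    - [1,[0,0,0.0025],[0,0,0]]
    - [1,[0,0,0],[0,0,0]]
    - [1,[0,0,0],[0,0,0]]
    - [1,[0,0,0],[0,0,0]]

```text
time: 26.73
ee_pos: [0.558, 0.0331, 0.0206]
ee_rot: [[-0.611, -0.791, 0.002], [-0.791, 0.611, 0.0], [-0.002, -0.001, -1.0]]
ft_force: [0.1, 0.4, -1.0]
opening: 0.667
finger_force: 43.2
```

jog_arm:
  motion:
    - [1,[0,0,0.0018],[0,0,0]]
    - [1,[0,0,0],[0,0,0]]
    - [1,[0,0,0],[0,0,0]]
    - [0.1,[0,0,0],[0,0,0]]
    - [0.1,[0,0,0],[0,0,0]]
    - [0.1,[0,0,0],[0,0,0]]
    - [0.1,[0,0,0],[0,0,0]]
    - [0.1,[0,0,-0.01],[0,0,0]]
    - [0.1,[0,0,-0.03],[0,0,0]]
    - [0.1,[0,0,-0.03],[0,0,0]]
    - [0,[0,0,-0.03],[0,0,0]]
    - [0,[0,0,-0.02],[0,0,-6.43]]
    - [0,[0,0,0],[0,0,-6.43]]
    - [0,[0,0,0],[0,0,-6.43]]
    - [0,[0,0,0],[0,0,-6.43]]
    - [0,[0,0,0],[0,0,-6.43]]
    - [0,[0,0,0],[0,0,-6.43]]
    - [0,[0,0,0],[0,0,-6.43]]
    - [0,[0,0,0],[0,0,0]]
    - [0,[0,0,0],[0,0,0]]

```text
time: 28.4
ee_pos: [0.5571, 0.0328, 0.1381]
ee_rot: [[0.124, -0.992, 0.0], [-0.992, -0.124, 0.0], [-0.0, -0.0, -1.0]]
ft_force: [0.5, 0.0, -0.1]
opening: 1.0
finger_force: 0.0
```

jog_arm:
  motion:
    - [0,[0.031,0.0145,0],[0,0,0]]
    - [0,[0.031,0.0145,0],[0,0,0]]
    - [0,[0.031,0.0145,0],[0,0,0]]
    - [0,[0.031,0.0145,0],[0,0,0]]
    - [0,[0.031,0.0145,0],[0,0,0]]
    - [0,[0.031,0.0145,0],[0,0,0]]
    - [0,[0.031,0.0145,0],[0,0,0]]
    - [0,[0.031,0.0145,0],[0,0,0]]
    - [0,[0.031,0.0145,0],[0,0,0]]
    - [0,[0.031,0.0145,0],[0,0,0]]
    - [0,[0.031,0.0145,0],[0,0,0]]
    - [0,[0.031,0.0145,0],[0,0,0]]
    - [0,[0.031,0.0145,0],[0,0,0]]
    - [0,[0,0,0],[0,0,0]]
    - [0,[0,0,0],[0,0,0]]
    - [0,[0,0,0],[0,0,0]]

```text
time: 29.73
ee_pos: [0.4211, -0.3908, 0.1375]
ee_rot: [[0.124, -0.992, -0.0], [-0.992, -0.124, 0.0], [-0.0, 0.0, -1.0]]
ft_force: [0.2, 0.7, -0.3]
opening: 1.002
finger_force: 0.0
```

```bash
python3 - <<'E'
from rig import bot
from h import *
s,t=bot.snapshot("side"),bot.snapshot("top"); b=s["color"][60:200,270:470]
a=t["color"][150:310,215:415]
cv2.imwrite("pics/d8.png",np.hstack([cv2.resize(b,(400,280)),cv2.resize(a,(350,280))])[:,:,::-1])
E
```

```text
(no output)
```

View pics/d8.png

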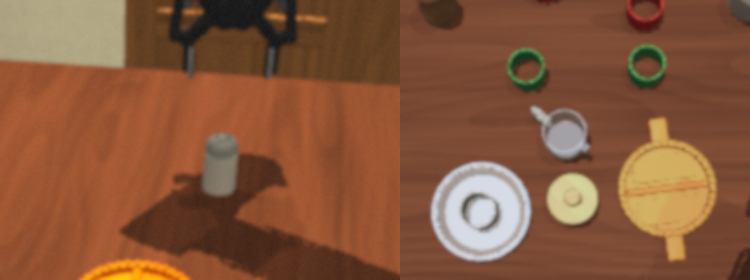

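The cup stands upright behind the ramekin with its handle clear. The jaws are over the shaker. I descend and grip.

jog_arm:
  motion:
    - [0,[0,0,0.02],[0,0,0]]
    - [0,[0,0,0.03],[0,0,0]]
    - [0,[0,0,0.03],[0,0,0]]
    - [0,[0,0,0.025],[0,0,0]]
    - [0,[0,0,0.012],[0,0,0]]
    - [0,[0,0,0.006],[0,0,0]]
    - [0,[0,0,0],[0,0,0]]
    - [0,[0,0,0],[0,0,0]]
    - [0.4,[0,0,0],[0,0,0]]
    - [0.4,[0,0,0],[0,0,0]]
    - [0.4,[0,0,0],[0,0,0]]
    - [1,[0,0,0],[0,0,0]]
    - [1,[0,0,0],[0,0,0]]
    - [1,[0,0,0],[0,0,0]]
    - [1,[0,0,0],[0,0,0]]
    - [1,[0,0,0],[0,0,0]]
    - [1,[0,0,0],[0,0,0]]

```text
time: 31.25
ee_pos: [0.4218, -0.3912, 0.0155]
ee_rot: [[0.127, -0.992, 0.001], [-0.992, -0.127, -0.001], [0.001, -0.001, -1.0]]
ft_force: [0.1, 2.2, 5.8]
opening: 0.477
finger_force: 40.7
```

jog_arm:
  motion:
    - [1,[0,0,-0.01],[0,0,0]]
    - [1,[0,0,-0.02],[0,0,0]]
    - [1,[0,0,-0.02],[0,0,0]]
    - [1,[-0.0095,-0.0061,0],[0,0,0]]
    - [1,[-0.0191,-0.0122,0],[0,0,0]]
    - [1,[-0.0191,-0.0122,0],[0,0,0]]
    - [1,[-0.0191,-0.0122,0],[0,0,0]]
    - [1,[-0.0191,-0.0122,0],[0,0,0]]
    - [1,[-0.0191,-0.0122,0],[0,0,0]]
    - [1,[-0.0191,-0.0122,0],[0,0,0]]
    - [1,[-0.0191,-0.0122,0],[0,0,0]]
    - [1,[-0.0095,-0.0061,0],[0,0,0]]
    - [1,[0,0,0.02],[0,0,0]]
    - [1,[0,0,0.015],[0,0,0]]
    - [1,[0,0,0.005],[0,0,0]]
    - [1,[0,0,0],[0,0,0]]
    - [1,[0,0,0],[0,0,0]]
    - [1,[0,0,0],[0,0,0]]

```text
time: 32.75
ee_pos: [0.4993, -0.2275, 0.0255]
ee_rot: [[0.127, -0.992, 0.001], [-0.992, -0.127, -0.001], [0.001, -0.001, -1.0]]
ft_force: [1.1, 0.0, -0.1]
opening: 0.483
finger_force: 40.7
```

jog_arm:
  motion:
    - [1,[0,0,0.005],[0,0,0]]
    - [1,[0,0,0.003],[0,0,0]]
    - [1,[0,0,0.002],[0,0,0]]
    - [1,[0,0,0.0005],[0,0,0]]
    - [1,[0,0,0],[0,0,0]]
    - [1,[0,0,0],[0,0,0]]
    - [0.1,[0,0,0],[0,0,0]]
    - [0.1,[0,0,0],[0,0,0]]
    - [0,[0,0,0],[0,0,0]]
    - [0,[0,0,0],[0,0,0]]
    - [0,[0,0,0],[0,0,0]]
    - [0,[0,0,-0.02],[0,0,0]]
    - [0,[0,0,-0.03],[0,0,0]]
    - [0,[0,0,-0.03],[0,0,0]]
    - [0,[0,0,-0.03],[0,0,0]]
    - [0,[0,0,-0.03],[0,0,0]]
    - [0,[0.03,0.02,0],[0,0,0]]
    - [0,[0.03,0.02,0],[0,0,0]]
    - [0,[0.03,0.02,0],[0,0,0]]
    - [0,[0.03,0.02,0],[0,0,0]]

```text
time: 34.42
ee_pos: [0.4339, -0.3572, 0.1542]
ee_rot: [[0.128, -0.992, 0.0], [-0.992, -0.128, -0.0], [0.0, -0.0, -1.0]]
ft_force: [0.2, -0.2, -0.4]
opening: 1.0
finger_force: 0.0
```

jog_arm:
  motion:
    - [0,[0.03,0.02,0],[0,0,0]]
    - [0,[0.03,0.02,0],[0,0,0]]
    - [0,[0.03,0.02,0],[0,0,0]]
    - [0,[0.03,0.02,0],[0,0,0]]
    - [0,[0,0,0],[0,0,0]]
    - [0,[0,0,0],[0,0,0]]

```text
time: 34.92
ee_pos: [0.3692, -0.4868, 0.1532]
ee_rot: [[0.124, -0.992, -0.001], [-0.992, -0.124, 0.001], [-0.001, 0.001, -1.0]]
ft_force: [0.3, 0.1, -1.0]
opening: 1.001
finger_force: 0.0
```

```bash
python3 - <<'E'
from rig import bot
from h import *
s,t=bot.snapshot("side"),bot.snapshot("top")
b=s["color"][130:330,190:430]; a=t["color"][160:310,225:445]
cv2.imwrite("pics/d9.png",np.vstack([cv2.resize(a,None,fx=2.5,fy=2.5,interpolation=cv2.INTER_CUBIC)[:,:550],cv2.resize(b,(550,220))])[:,:,::-1])
def bl(m,c,z,v):
    n,l=cv2.connectedComponents(m); ys,xs=np.nonzero(m); w=plane(v,np.c_[xs,ys],z); k=np.hypot(*(w-c).T)<.015
    i=np.bincount(l[ys[k],xs[k]]).argmax(); return max(cv2.findContours((l==i).astype(np.uint8),cv2.RETR_EXTERNAL,cv2.CHAIN_APPROX_NONE)[0],key=len)[:,0]
for n,v in(("top",t),("side",s)):
    m=masks(v)
    try: print(n,"lid",circ(plane(v,bl(m["pale"],(.468,.021),.05,v),.050),.034,.001))
    except Exception as e: print(e)
    for nm,c,z,r in(("cup",(.558,.033),.07,.0295),("shaker",(.4994,-.2275),.052,.021)):
        try: print(n,nm,ring(v,c,z,r,n))
        except Exception as e: print(nm,e)
E
```

```text
top lid [0.46650557 0.02134734]
top cup [0.55726074 0.0329876 ]
top shaker [ 0.49812594 -0.22606176]
side lid [ 0.47149521 -0.03715727]
side cup [0.55479941 0.03108545]
side shaker [ 0.49967099 -0.24673263]
```

View pics/d9.png

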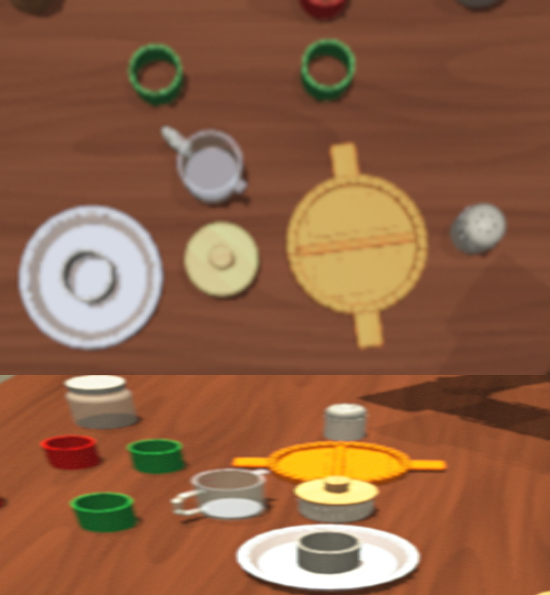

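The final pictures show everything upright and in place: cutter centred in the tin, lid centred on the ramekin, cup behind it (91.5 mm between axes, so a gap of about 30 mm), and the shaker about 28 mm from the press.

```bash
python3 -c "
from rig import bot
print(bot.sign_off())"
```

```text
the job is handed in; nothing more can be done
None
```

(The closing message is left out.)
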